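# Roll the fork tube snug against the sprung stop and chock it

### The job

Pick up the T-shaped aluminium chock, set it upright in the wooden tray behind the loose steel fork tube, and push the tube's side with the chock so that the tube rolls along the tray until it beds squarely against the sprung steel pad. Push gently and stop as soon as the pad gives a little (a steady push of about 5 N, never hard), keep that push for half a second, then leave the chock standing there and let go, so that the tube stays snug and still between pad and chock. Keep the gripper itself off the tube, keep the tube rolling in the tray and leave the turntable with its pot, the dish, cup and jar where they are.

Things in the scene. Friction and masses are not known exactly. Their poses are not given: they have to be found in the camera images.
- tray: Flat olive-wood tray fixed on the shelf, 400 (x) x 200 (y) mm. Origin: centre of its underside; x is the rolling direction towards the sprung stop, y across, z up. Floor 12 mm above the origin; along each long edge a rim 8 mm wide stands 10 mm above the floor (184 mm clear between rims); the rear (-x) end is open.
- bumper: The sprung stop at the tray's +x end: a fixed wooden block 30 x 130 x 50 mm (origin: centre of its underside, on the tray floor at tray x = 183 mm; axes as the tray's). On a steel spindle it carries an upright pad, 120 mm wide, 42 high, facing -x. The spindle is set differently each time: the pad's free face is 51 to 75 mm before (-x of) the origin, unmeasured: feel or see it.
- block_top (a point): Centre of the top of that fixed block, 50 mm above the tray floor. The sprung pad in front of it gives way towards +x by 1 mm for each 1.5 N and springs back when let go; over 10 N on it is too hard; it bottoms after 12 mm. The point does not move with the pad.
- tube: Closed steel tube for fondue forks, a cylinder 48 mm in diameter and 150 mm long, about 0.2 to 0.4 kg, lying loose across the tray on its floor, free to roll. Origin: its centre, on the axis (24 mm above the tray floor); its own y is the axis; x and z turn as it rolls. It rolls almost without force until it meets the pad; squeezed there it slides rather than rolls, and its friction takes up to 3 N of the push.
- chock_center (a point): The chock, an aluminium T standing on the shelf to the right. Point: middle of the stem, 25 mm above the underside; x to its front, y across. Stem (the grip): 32 mm wide (y), 50 high, from 37 mm behind to 35 mm before the point. Front bar: 110 mm wide (y), 32 high from the underside, 18 thick; its flat upright front face, which pushes the tube, is 53 mm before (+x of) the point.
- chock: The same chock, about 0.5 kg; origin at its underside below that point, same axes. It slides on the tray floor against some 2 to 5 N of friction; after release this holds the tube against the pad (the pad pushes it back a little first).
- pot: White enamel fondue pot about 156 mm across and 100 mm high, standing on the olive-wood turntable (340 mm across, 32 mm high) to the left; origin at the centre of its underside. Leave alone.
- susan_disc (a joint): Angle of the turntable (rad), 0 at the start. It turns freely and carries the pot and three small dishes, 60 mm across. Leave alone.
- dish3: Porcelain dish 72 mm across, 30 mm high, on the shelf to the left, near the robot; origin under its centre. Leave alone.
- cup: Chrome burner cup, 72 mm across, 55 mm high, on the shelf to the right beyond the chock; origin under its centre. Leave alone.
- jar: Glass jar with a steel screw lid, 72 mm across, 110 mm high, beyond the tray; origin under its centre. Leave alone.
Not all that is in view belongs to the job. What is shaped like the chock but purple or yellow is not meant.

How it is judged:
By the outcome, as a careful person would: the job done as asked, in the order asked, and still so for the second after the job is handed in, with the robot touching nothing.
It also fails if it takes over 69 s, if anything falls off the work surface, if the arm or the gripper's body presses on something with over 40 N, if the wrist force passes 120 N, or if a joint passes its speed limit or range.

### The arm

A 7-joint arm with a two-finger parallel gripper is mounted at the origin on the work surface. World frame = base frame: x ahead of the robot, y to its left, z up, the work surface at z = 0. Lengths are in m, angles in rad, forces in N, time in s.
With the tool pointing down it reaches from about 0.4 to 0.875 m from the base axis. Payload 19.3 kg.
Tool frame: the origin (TCP) lies between the finger pads; the fingertips stand 25 mm ahead of it and the grasp point (between the pads) lies 6 mm ahead of it (arm.tcp_to_tips is the distance from the TCP to the fingertips, in m); z points along the fingers, x is the direction in which the jaws open and shut, and the axes are right-handed (so a half turn about z gives the same grasp; the last joint's range is limited). The gripper opens to 85 mm and grips with 20 to 120 N. Pads are 22 mm wide; open, the fingers measure 114 mm over their backs; the gripper's body (76 mm by 85 mm) begins 54 mm behind the grasp point. The pads swing forward as they close: fully open they stand 13 mm farther back than shut.
Start: joints at [-1.188, 0.521, -0.036, 1.599, 0.021, 1.021, -0.113], TCP at [0.273, 0.562, 0.256] pointing down, gripper open.
Joint ranges: [-2.91, 2.91], [-0.3, 2.13], [-1.5, 1.42], [0.17, 2.43], [-1.26, 4.41], [0.16, 1.93], [-2.52, 2.52]. Speed limits (rad/s): [1.89, 1.89, 2.39, 2.39, 3.01, 3.01, 3.01].

### API

Orientations are given as a unit quaternion [x, y, z, w].
In Python, from workcell import arm gives the robot as it stands. The module is installed in compiled form; this text tells all that it offers.
- The arm moves only by the shell command python3 -m handwheel 'ROWS' [FORCE]. ROWS is JSON, a list of rows, each an object of numbers: "tx", "ty", "tz": the shift along the tool's x, y, z in mm; "wx", "wy", "wz": the turn, a rotation vector about the tool's x, y, z in rad; "grip": the closure, from 0 (fully open) to 1 (shut). A call has 1 to 20 rows; each row is the pose to reach, as a shift and turn from the pose measured when the call began, along the tool's axes at that moment; what a row does not reach only later rows make up. A row lasts 1/10 s, in which the tool goes at most 50 mm and 8.59 degrees, less where a joint would pass 70% of its speed; a pose out of reach is approached as far as the arm can. A call with a gripper value outside its range is refused whole. The fingers move at their own pace and stop on an object; FORCE is the grip in N (left out, the last holds). Time passes only in rows, so rows that repeat a pose let the fingers close. It gives the time, the measured TCP pose, the force and the opening at its end, in the units of the state.
- arm.get_obs(): the state, without advancing time (a new reading comes with each control period).
- arm.capture(name): name is "scene" or "side" or "wrist"; returns a dict with "frame" (384x512x3 uint8, blue, green, red), "z_map" (384x512 float32, m along the optical axis (not along the pixel's ray), 0 where there is no reading), "K" (3x3 intrinsics, pixels), "R" (3x3) and "t" (3): a world point X has camera coordinates R X + t. Camera axes: x right, y down, z forward; pixel columns grow to the right and rows downward; lengths in m; the calibration is good to about 2 mm. A picture is of the moment at which its call begins.
- arm.close_job(): hands the job in, once; it reports no verdict.
The state is a dict: "t": time; "joint_pos": joint angles; "dq": joint speeds; "joint_efforts": joint torques, N m; "tool_pos": TCP position; "tool_rot": TCP orientation; "ft_force": force on the tool from outside, world axes, zero at the start; "torque": the same for the moment, N m; "gripper_width": opening from 0.0 (shut) to 1.0 (fully open).
Only numpy, scipy, OpenCV 4.12 (cv2) and the standard library are available. Lean on these libraries where they do the work, as an engineer would, in place of code of your own. Each camera call takes 0.05 s, during which the arm holds its last target.

## Working session

There is one attempt and no reset: what is moved stays moved. The work goes in short steps, Python scripts to look and compute and a shell command to move; the robot and the scene stay as the last step left them, time stands still between calls to the robot, and variables do not carry over. Pictures are saved under pics/ and viewed, and the job is handed in when it is done.

```bash
mkdir -p pics; cat > h.py <<'E'
import numpy as np,cv2
from workcell import arm
def cap(n,f):
    c=arm.capture(n); cv2.imwrite(f'pics/{f}.png',c['frame']); np.savez(f'pics/{f}.npz',**c); return c
def world(c,u,v,z=None):
    K,R,t=c['K'],c['R'],c['t']; d=c['z_map'][int(v),int(u)]
    r=np.linalg.inv(K)@np.array([u,v,1.0])
    if z is None: return R.T@(r*d-t)
    o=-R.T@t; w=R.T@r; return o+w*(z-o[2])/w[2]
def proj(c,X):
    p=c['K']@(c['R']@np.array(X)+c['t']); return p[:2]/p[2]
E
python3 - <<'E'
from h import *
o=arm.get_obs();print({k:np.round(v,3) for k,v in o.items()},arm.tcp_to_tips)
for n in("scene","side","wrist"):
    c=cap(n,n+"0");print(n,c['K'].round(1).tolist(),(-c['R'].T@c['t']).round(3),c['R'].round(2).tolist())
E
```

```text
{'t': np.float64(0.0), 'joint_pos': array([-1.188,  0.522, -0.036,  1.6  ,  0.021,  1.021, -0.113]), 'dq': array([-0.   , -0.001,  0.   ,  0.001,  0.   , -0.   ,  0.001]), 'joint_efforts': array([-2.0000e-03, -9.2709e+01,  1.9790e+00, -3.6994e+01,  1.8000e-02,
        8.0000e-03, -0.0000e+00]), 'tool_pos': array([0.273, 0.562, 0.256]), 'tool_rot': array([ 0.848,  0.53 , -0.   ,  0.   ]), 'ft_force': array([-0.499,  1.144, -0.691]), 'torque': array([ 0.02 , -0.046,  0.015]), 'gripper_width': np.float64(0.999)} 0.025
scene [[351.9, 0.0, 254.7], [0.0, 351.9, 187.6], [0.0, 0.0, 1.0]] [1.089 0.561 0.996] [[-0.7, 0.72, -0.01], [0.56, 0.53, -0.64], [-0.45, -0.46, -0.77]]
side [[432.4, 0.0, 257.9], [0.0, 432.4, 190.3], [0.0, 0.0, 1.0]] [-0.091 -1.042  1.201] [[0.85, -0.52, -0.01], [-0.36, -0.57, -0.74], [0.38, 0.64, -0.67]]
wrist [[343.1, 0.0, 253.2], [0.0, 343.1, 191.5], [0.0, 0.0, 1.0]] [0.205 0.595 0.374] [[0.44, 0.9, -0.0], [0.86, -0.42, 0.3], [0.27, -0.13, -0.95]]
```

View pics/scene0.png

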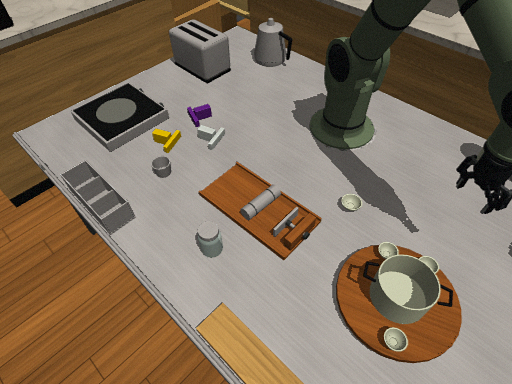

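View pics/side0.png

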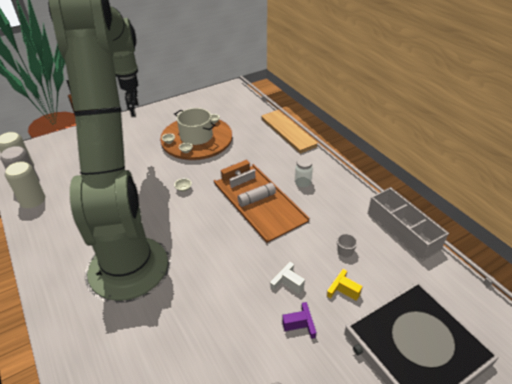

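Three T shapes: purple (scene 200,114; side 298,320), yellow (167,138; side 345,285), and bare aluminium (211,135; side 288,278). The bare metal one fits the description. I'll confirm it in enlarged crops.

```bash
python3 - <<'E'
import cv2,numpy as np
a=cv2.imread('pics/scene0.png');b=cv2.imread('pics/side0.png')
x=cv2.resize(a[95:165,140:240],None,fx=6,fy=6,interpolation=2)
y=cv2.resize(b[250:310,250:350],None,fx=6,fy=6,interpolation=2)[:,:]
cv2.imwrite('pics/ca.png',x);cv2.imwrite('pics/cb.png',y)
cv2.imwrite('pics/ta.png',cv2.resize(a[155:260,195:330],None,fx=5.5,fy=5.5,interpolation=2))
cv2.imwrite('pics/tb.png',cv2.resize(b[150:245,205:315],None,fx=6,fy=6,interpolation=2))
E
```

```text
(no output)
```

View pics/ca.png

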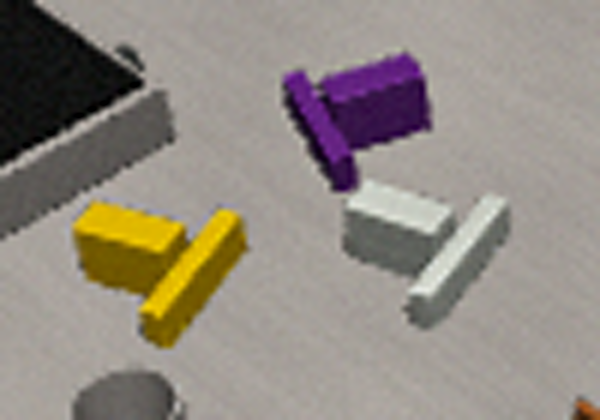

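View pics/cb.png

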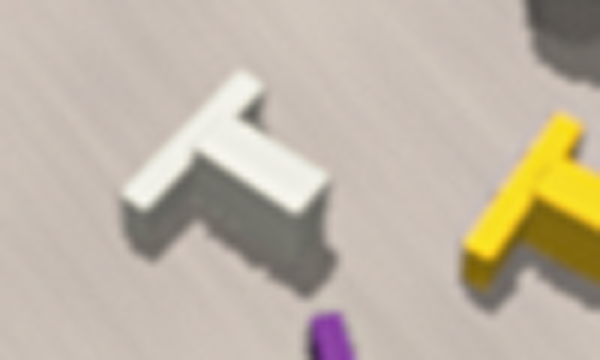

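View pics/ta.png

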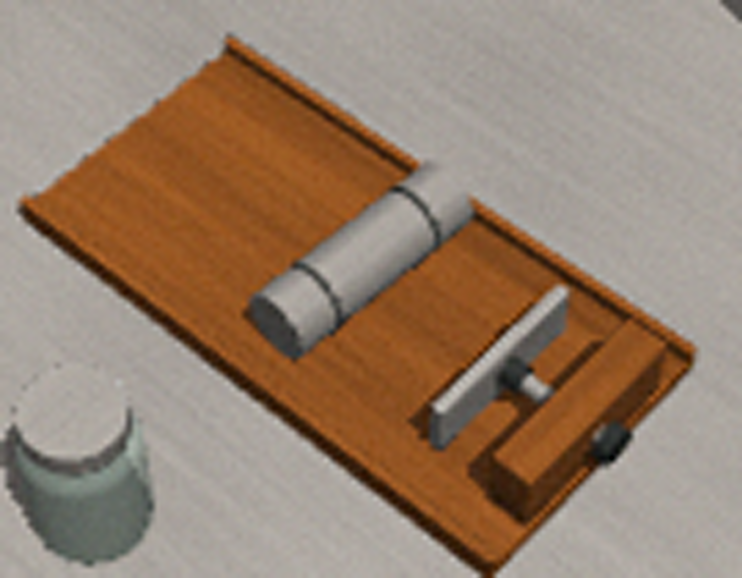

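View pics/tb.png

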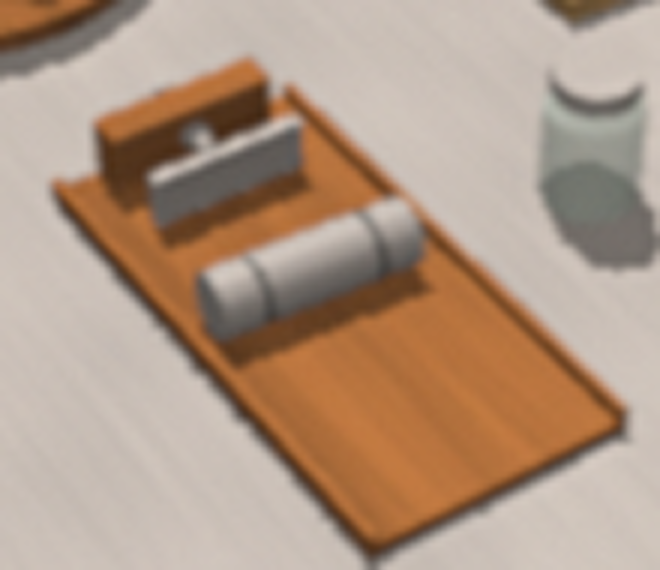

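```bash
python3 - <<'E'
from h import *
S=np.load('pics/scene0.npz');D=np.load('pics/side0.npz')
def px(x,y,s,ou,ov): return (x+.5)/s-.5+ou,(y+.5)/s-.5+ov
def show(n,c,pts,s,o,z):
    for p in pts:
        print(n,p,world(c,*px(*p,s,*o),z)[:2].round(4))
show('trayS',S,[(232,40),(22,203),(693,350),(490,566)],5.5,(195,155),.022)
show('trayD',D,[(372,542),(622,412),(62,185),(290,92)],6,(205,150),.022)
show('padS top',S,[(430,405),(562,288)],5.5,(195,155),.054)
show('padD top',D,[(148,178),(300,122)],6,(205,150),.054)
show('blockS',S,[(632,320),(668,347),(498,462),(528,484)],5.5,(195,155),.062)
show('blockD',D,[(97,122),(250,60),(268,75),(110,140)],6,(205,150),.062)
show('stemS',S,[(370,180),(455,212),(430,235),(345,208)],6,(140,95),.05)
show('stemD',D,[(328,180),(300,212),(238,120),(195,152)],6,(250,250),.05)
show('barS',S,[(485,195),(510,203),(432,300),(408,290)],6,(140,95),.032)
show('barD',D,[(245,70),(265,88),(142,212),(123,192)],6,(250,250),.032)
# depth-based clouds
for n,c in(('S',S),('D',D)):
    K,R,t=c['K'],c['R'],c['t'];v,u=np.mgrid[:384,:512];z=c['z_map']
    P=(np.stack([(u-K[0,2])/K[0,0]*z,(v-K[1,2])/K[1,1]*z,z],-1)-t)@R
    box=(180,170,... ) if 0 else None
    if n=='S': m=(u>190)&(u<232)&(v>118)&(v<152)
    else: m=(u>265)&(u<310)&(v>258)&(v<303)
    m&=z>0
    q=P[m&(P[...,2]>.043)&(P[...,2]<.06)]; print(n,'stemtop',len(q),q.mean(0).round(4)); 
    r=cv2.minAreaRect(q[:,:2].astype('f4'));print(r)
    b=P[m&(P[...,2]>.025)&(P[...,2]<.04)];print('bar',len(b),b.mean(0).round(4))
E
```

```text
trayS (232, 40) [ 0.4684 -0.1575]
trayS (22, 203) [ 0.6653 -0.1507]
trayS (693, 350) [0.4576 0.2365]
trayS (490, 566) [0.6542 0.2441]
trayD (372, 542) [ 0.4636 -0.1675]
trayD (622, 412) [ 0.6553 -0.1592]
trayD (62, 185) [0.4558 0.2244]
trayD (290, 92) [0.6431 0.2284]
padS top (430, 405) [0.6139 0.1609]
padS top (562, 288) [0.4964 0.162 ]
padD top (148, 178) [0.4938 0.1654]
padD top (300, 122) [0.612  0.1617]
blockS (632, 320) [0.4911 0.2105]
blockS (668, 347) [0.4919 0.2379]
blockS (498, 462) [0.6198 0.2174]
blockS (528, 484) [0.619  0.2388]
blockD (97, 122) [0.4883 0.228 ]
blockD (250, 60) [0.6127 0.2315]
blockD (268, 75) [0.6149 0.21  ]
blockD (110, 140) [0.4868 0.206 ]
stemS (370, 180) [ 0.4384 -0.3984]
stemS (455, 212) [ 0.4204 -0.3305]
stemS (430, 235) [ 0.4476 -0.3253]
stemS (345, 208) [ 0.4691 -0.3884]
stemD (328, 180) [ 0.4632 -0.3956]
stemD (300, 212) [ 0.4385 -0.4046]
stemD (238, 120) [ 0.4448 -0.3372]
stemD (195, 152) [ 0.4128 -0.3426]
barS (485, 195) [ 0.3813 -0.3456]
barS (510, 203) [ 0.3751 -0.3267]
barS (432, 300) [ 0.4773 -0.2924]
barS (408, 290) [ 0.4819 -0.3114]
barD (245, 70) [ 0.4765 -0.2992]
barD (265, 88) [ 0.4788 -0.3157]
barD (142, 212) [ 0.3743 -0.3496]
barD (123, 192) [ 0.3726 -0.3332]
S stemtop 108 [ 0.4447 -0.3612  0.0493]
((0.44336163997650146, -0.362123042345047), (0.03558977693319321, 0.07206156849861145), 19.43325424194336)
bar 164 [ 0.4367 -0.3434  0.0317]
D stemtop 192 [ 0.438  -0.3673  0.0481]
((0.43835195899009705, -0.36604413390159607), (0.034755222499370575, 0.07264120876789093), 17.935182571411133)
bar 207 [ 0.4235 -0.3432  0.031 ]
```

```bash
cat >> h.py <<'E'
def rel(x,y,z,ang):
    "shift/turn in tool axes to world target, tool down, tool x at world angle ang deg"
    from scipy.spatial.transform import Rotation as Ro
    o=arm.get_obs();R=Ro.from_quat(o['tool_rot']);a=np.deg2rad(ang)
    T=Ro.from_matrix(np.array([[np.cos(a),np.sin(a),0],[np.sin(a),-np.cos(a),0],[0,0,-1]]).T)
    d=R.inv().apply(np.array([x,y,z])-o['tool_pos'])*1000; w=(R.inv()*T).as_rotvec()
    print('t',d.round(1),'w',w.round(4)); return d,w
E
python3 - <<'E'
from h import *
rel(0.45,0.35,0.26,50)
rel(0.55,0.0,0.26,20)
rel(0.444,-0.363,0.22,18.7)
E
```

```text
t [-113.2  251.5   -4. ] w [2.000e-04 8.000e-04 2.453e-01]
t [-384.2  494.5   -3.8] w [4.000e-04 7.000e-04 7.689e-01]
t [-756.9  558.    36.6] w [4.000e-04 7.000e-04 7.916e-01]
```

```bash
python3 -m handwheel '[{"tx":-40,"ty":84,"tz":-4,"wz":0.08},{"tx":-76,"ty":168,"tz":-4,"wz":0.16},{"tx":-113,"ty":250,"tz":-4,"wz":0.245},{"tx":-160,"ty":290,"tz":-4,"wz":0.35},{"tx":-200,"ty":330,"tz":-4,"wz":0.45},{"tx":-240,"ty":370,"tz":-4,"wz":0.55},{"tx":-290,"ty":410,"tz":-4,"wz":0.65},{"tx":-340,"ty":450,"tz":-4,"wz":0.75},{"tx":-384,"ty":494,"tz":-4,"wz":0.77},{"tx":-384,"ty":494,"tz":-4,"wz":0.77}]'; python3 - <<'E'
from h import *
o=arm.get_obs();print(o['joint_pos'].round(3),o['t']);rel(0.444,-0.363,0.22,18.7)
E
```

```text
[-1.188  0.522 -0.036  1.6    0.021  1.021 -0.113] 0.15
t [-756.9  558.    36.6] w [4.000e-04 7.000e-04 7.916e-01]invalid input at $[0]: expected keys tx, ty, tz, wx, wy, wz, grip
```

```bash
python3 -m handwheel '[{"tx":-40,"ty":84,"tz":-4,"wx":0,"wy":0,"wz":0.08,"grip":0},{"tx":-76,"ty":168,"tz":-4,"wx":0,"wy":0,"wz":0.16,"grip":0},{"tx":-113,"ty":250,"tz":-4,"wx":0,"wy":0,"wz":0.245,"grip":0},{"tx":-160,"ty":290,"tz":-4,"wx":0,"wy":0,"wz":0.35,"grip":0},{"tx":-200,"ty":330,"tz":-4,"wx":0,"wy":0,"wz":0.45,"grip":0},{"tx":-240,"ty":370,"tz":-4,"wx":0,"wy":0,"wz":0.55,"grip":0},{"tx":-290,"ty":410,"tz":-4,"wx":0,"wy":0,"wz":0.65,"grip":0},{"tx":-340,"ty":450,"tz":-4,"wx":0,"wy":0,"wz":0.75,"grip":0},{"tx":-384,"ty":494,"tz":-4,"wx":0,"wy":0,"wz":0.77,"grip":0},{"tx":-384,"ty":494,"tz":-4,"wx":0,"wy":0,"wz":0.77,"grip":0},{"tx":-384,"ty":494,"tz":-4,"wx":0,"wy":0,"wz":0.77,"grip":0},{"tx":-384,"ty":494,"tz":-4,"wx":0,"wy":0,"wz":0.77,"grip":0}]'; python3 - <<'E'
from h import *
o=arm.get_obs();print(o['joint_pos'].round(3),o['t']);rel(0.444,-0.363,0.22,18.7)
E
```

```text
t: 1.35
tool_pos: [0.5392, 0.0293, 0.2603]
tool_rot: [0.985, 0.173, -0.0, 0.0]
ft_force: [0.2, 1.4, -0.2]
gripper_width: 0.997
[-0.375  0.394  0.28   1.832 -0.132  0.934  0.312] 1.35
t [-223.3  336.2   40.5] w [0.0005 0.0004 0.0218]
```

```bash
python3 - <<'E'
from h import *
c=cap('wrist','w1')
E
python3 -m handwheel '[{"tx":-223,"ty":336,"tz":40,"wx":0,"wy":0,"wz":0.022,"grip":0},{"tx":-223,"ty":336,"tz":40,"wx":0,"wy":0,"wz":0.022,"grip":0},{"tx":-223,"ty":336,"tz":40,"wx":0,"wy":0,"wz":0.022,"grip":0},{"tx":-223,"ty":336,"tz":40,"wx":0,"wy":0,"wz":0.022,"grip":0},{"tx":-223,"ty":336,"tz":40,"wx":0,"wy":0,"wz":0.022,"grip":0},{"tx":-223,"ty":336,"tz":40,"wx":0,"wy":0,"wz":0.022,"grip":0},{"tx":-223,"ty":336,"tz":40,"wx":0,"wy":0,"wz":0.022,"grip":0},{"tx":-223,"ty":336,"tz":40,"wx":0,"wy":0,"wz":0.022,"grip":0},{"tx":-223,"ty":336,"tz":40,"wx":0,"wy":0,"wz":0.022,"grip":0},{"tx":-223,"ty":336,"tz":40,"wx":0,"wy":0,"wz":0.022,"grip":0},{"tx":-223,"ty":336,"tz":40,"wx":0,"wy":0,"wz":0.022,"grip":0}]'
python3 - <<'E'
from h import *
c=cap('wrist','w2');print(arm.get_obs()['joint_pos'].round(3))
E
```

```text
t: 2.5
tool_pos: [0.4432, -0.3699, 0.2219]
tool_rot: [0.987, 0.159, 0.0, 0.002]
ft_force: [0.3, 0.8, -0.3]
gripper_width: 1.001
[ 0.346  0.507  0.345  1.781 -0.211  0.887  1.104]
```

View pics/w1.png

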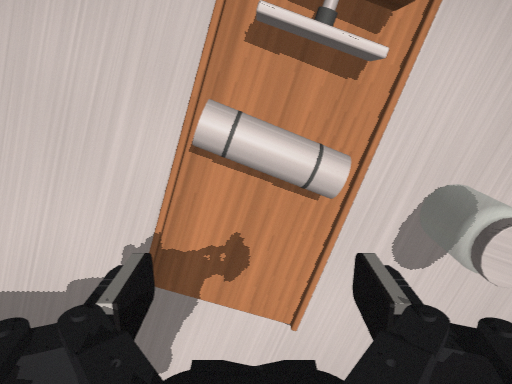

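View pics/w2.png

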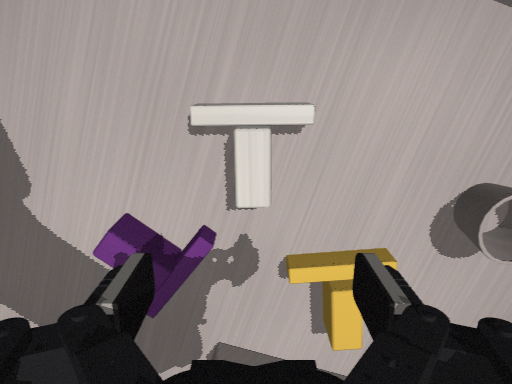

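```bash
python3 - <<'E'
from h import *
W=np.load('pics/w2.npz')
for n,z,ps in(('stem',.05,[(236,129),(270,129),(271,206),(236,207)]),('bar',.032,[(190,107),(313,104),(314,122),(190,126)]),('yel',.03,[(288,257),(390,249),(396,270),(360,345)]),('pur',.03,[(212,228),(150,315),(180,247),(125,215)])):
    for p in ps: print(n,p,world(W,*p,z)[:2].round(4), world(W,*p).round(4))
W=np.load('pics/w1.npz')
for n,z,ps in(('trayrim',.022,[(221,0),(154,287),(296,328),(433,14)]),('padtop',.054,[(258,3),(387,49)]),('tube top line',.06,[(212,103),(347,152)]),('tubeax',.036+.024,[(203,125),(340,178)])):
    for p in ps: print(n,p,world(W,*p,z)[:2].round(4), world(W,*p).round(4))
E
```

```text
stem (236, 129) [ 0.4178 -0.3368] [ 0.4178 -0.3368  0.0494]
stem (270, 129) [ 0.4449 -0.3279] [ 0.4451 -0.3281  0.0479]
stem (271, 206) [ 0.4681 -0.3924] [ 4.764e-01 -4.087e-01  4.000e-04]
stem (236, 207) [ 0.4386 -0.4031] [ 4.418e-01 -4.213e-01  4.000e-04]
bar (190, 107) [ 0.3739 -0.3336] [ 0.3739 -0.3336  0.0318]
bar (313, 104) [ 0.4749 -0.2977] [ 0.475  -0.2977  0.0312]
bar (314, 122) [ 0.4813 -0.3118] [ 0.4817 -0.3119  0.03  ]
bar (190, 126) [ 0.3782 -0.3495] [ 0.3739 -0.355  -0.    ]
yel (288, 257) [ 0.5057 -0.4453] [ 0.5119 -0.4561  0.0073]
yel (390, 249) [ 0.5994 -0.405 ] [ 6.165e-01 -4.152e-01  6.000e-04]
yel (396, 270) [ 0.6154 -0.4247] [ 0.4943 -0.3455  0.2217]
yel (360, 345) [ 0.6182 -0.5224] [ 0.6047 -0.507   0.0511]
pur (212, 228) [ 0.4241 -0.4387] [ 0.4245 -0.4521  0.0008]
pur (150, 315) [ 0.3892 -0.5566] [ 0.3895 -0.5542  0.0328]
pur (180, 247) [ 0.3995 -0.4685] [ 0.3976 -0.4843  0.0015]
pur (125, 215) [ 0.3403 -0.4519] [ 0.3349 -0.4624  0.009 ]
trayrim (221, 0) [0.4607 0.1603] [0.4608 0.1602 0.0224]
trayrim (154, 287) [ 0.4815 -0.1568] [0.5023 0.0084 0.2499]
trayrim (296, 328) [ 0.6628 -0.1534] [ 0.6627 -0.1532  0.0222]
trayrim (433, 14) [0.6508 0.2168] [0.6506 0.2166 0.0225]
padtop (258, 3) [0.4956 0.1635] [0.4956 0.1633 0.055 ]
padtop (387, 49) [0.6142 0.1682] [0.6133 0.1676 0.0568]
tube top line (212, 103) [0.4847 0.0729] [0.4836 0.0717 0.0475]
tube top line (347, 152) [0.6174 0.0736] [0.6333 0.0693 0.0112]
tubeax (203, 125) [0.483  0.0514] [0.4829 0.0514 0.0597]
tubeax (340, 178) [0.6217 0.0483] [0.6217 0.0482 0.0599]
```

Bare metal chock confirmed: in the wrist view the stem top spans (236–271, 128–207). Its 32 × 70 mm size and 50 mm height match. The purple and yellow blocks clear the fingers.

```bash
python3 - <<'E'
from h import *
rel(0.442,-0.365,0.10,19);rel(0.442,-0.365,0.038,19)
E
```

```text
t [-1.00e-01 -5.10e+00  1.22e+02] w [ 0.0037 -0.     -0.012 ]
t [-1.00e-01 -5.40e+00  1.84e+02] w [ 0.0037 -0.     -0.012 ]
```

```bash
python3 -m handwheel '[{"tx":0,"ty":-5,"tz":40,"wx":0.004,"wy":0,"wz":-0.012,"grip":0},{"tx":0,"ty":-5,"tz":80,"wx":0.004,"wy":0,"wz":-0.012,"grip":0},{"tx":0,"ty":-5,"tz":120,"wx":0.004,"wy":0,"wz":-0.012,"grip":0},{"tx":0,"ty":-5,"tz":150,"wx":0.004,"wy":0,"wz":-0.012,"grip":0},{"tx":0,"ty":-5,"tz":175,"wx":0.004,"wy":0,"wz":-0.012,"grip":0},{"tx":0,"ty":-5,"tz":184,"wx":0.004,"wy":0,"wz":-0.012,"grip":0},{"tx":0,"ty":-5,"tz":184,"wx":0.004,"wy":0,"wz":-0.012,"grip":0},{"tx":0,"ty":-5,"tz":184,"wx":0.004,"wy":0,"wz":-0.012,"grip":0}]'
python3 - <<'E'
from h import *
c=cap('wrist','w3');print(rel(0.442,-0.365,0.038,19))
E
```

```text
t: 3.35
tool_pos: [0.443, -0.3652, 0.0392]
tool_rot: [0.986, 0.165, 0.0, 0.0]
ft_force: [0.0, -0.1, 0.5]
gripper_width: 1.003
t [-0.8 -0.7  1.4] w [ 0.0011 -0.0011  0.0005]
(array([-0.83880678, -0.68695408,  1.38117351]), array([ 0.00110549, -0.00113683,  0.00053333]))
```

View pics/w3.png

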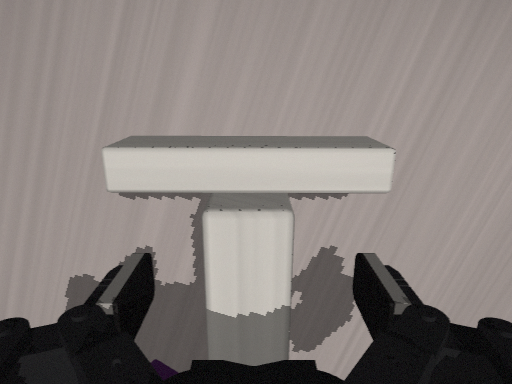

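Stem at columns 204–293, centred between the fingers and square to them. I'll close on it.

```bash
python3 -m handwheel '[{"tx":0,"ty":0,"tz":1,"wx":0,"wy":0,"wz":0,"grip":1},{"tx":0,"ty":0,"tz":1,"wx":0,"wy":0,"wz":0,"grip":1},{"tx":0,"ty":0,"tz":1,"wx":0,"wy":0,"wz":0,"grip":1},{"tx":0,"ty":0,"tz":1,"wx":0,"wy":0,"wz":0,"grip":1},{"tx":0,"ty":0,"tz":1,"wx":0,"wy":0,"wz":0,"grip":1},{"tx":0,"ty":0,"tz":1,"wx":0,"wy":0,"wz":0,"grip":1},{"tx":0,"ty":0,"tz":1,"wx":0,"wy":0,"wz":0,"grip":1},{"tx":0,"ty":0,"tz":1,"wx":0,"wy":0,"wz":0,"grip":1}]' 60
python3 -m handwheel '[{"tx":0,"ty":0,"tz":-10,"wx":0,"wy":0,"wz":0,"grip":1},{"tx":0,"ty":0,"tz":-30,"wx":0,"wy":0,"wz":0,"grip":1},{"tx":0,"ty":0,"tz":-60,"wx":0,"wy":0,"wz":0,"grip":1},{"tx":0,"ty":0,"tz":-100,"wx":0,"wy":0,"wz":0,"grip":1},{"tx":0,"ty":0,"tz":-110,"wx":0,"wy":0,"wz":0,"grip":1},{"tx":0,"ty":0,"tz":-110,"wx":0,"wy":0,"wz":0,"grip":1},{"tx":0,"ty":0,"tz":-110,"wx":0,"wy":0,"wz":0,"grip":1}]'
python3 - <<'E'
from h import *
c=cap('wrist','w4');d=cap('scene','s4')
E
```

```text
t: 4.2
tool_pos: [0.443, -0.3656, 0.0389]
tool_rot: [0.986, 0.165, 0.001, 0.001]
ft_force: [-1.5, 1.1, 9.1]
gripper_width: 0.367
t: 4.9
tool_pos: [0.4425, -0.365, 0.148]
tool_rot: [0.986, 0.165, 0.0, 0.0]
ft_force: [0.3, 0.6, -6.1]
gripper_width: 0.374
```

View pics/w4.png

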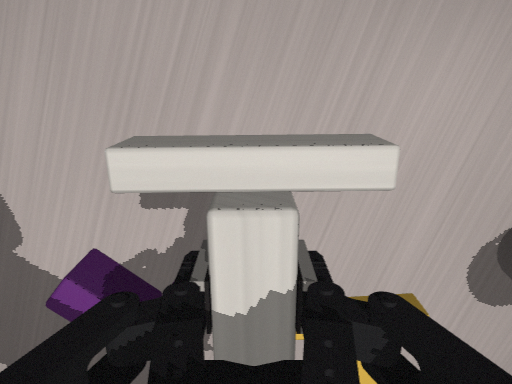

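View pics/s4.png

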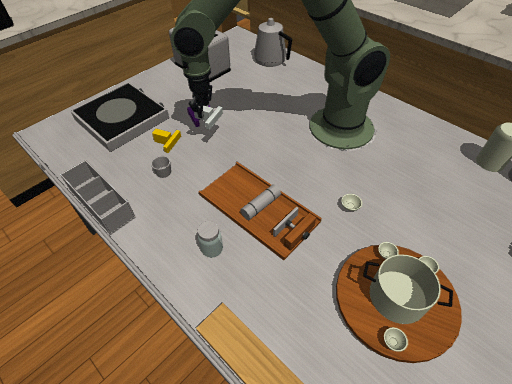

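```bash
python3 - <<'E'
from h import *
def cloud(c):
    K,R,t=c['K'],c['R'],c['t'];v,u=np.mgrid[:384,:512];z=c['z_map']
    P=(np.stack([(u-K[0,2])/K[0,0]*z,(v-K[1,2])/K[1,1]*z,z],-1)-t)@R
    return P,z>0
for f in('w1','scene0','side0'):
    c=np.load(f'pics/{f}.npz');P,m=cloud(c)
    X,Y,Z=P[...,0],P[...,1],P[...,2]
    T=m&(X>.45)&(X<.67)&(Y>0)&(Y<.115)&(Z>.03)&(Z<.065)
    q=P[T]; top=q[q[:,2]>.052]
    r=cv2.minAreaRect(top[:,:2].astype('f4'));print(f,'tube',r[0],r[1],r[2],'top z',np.percentile(q[:,2],98).round(4))
    # least squares cylinder: y-yc(x) ; z=.036+sqrt(r2-(dy)^2)
    from scipy.optimize import least_squares
    fn=lambda p:np.hypot((q[:,1]-p[0]-p[1]*(q[:,0]-.55))*np.cos(p[1]),q[:,2]-p[2])-.024
    s=least_squares(fn,[.05,0,.036],loss='soft_l1',f_scale=.002);print('cyl',s.x.round(4),'x ext',np.percentile(q[:,0],[.5,99.5]).round(4))
    for nm,zz,yr in(('pad',(.035,.057),(.14,.185)),('block',(.057,.067),(.19,.25))):
        b=P[m&(X>.47)&(X<.64)&(Y>yr[0])&(Y<yr[1])&(Z>zz[0])&(Z<zz[1])]
        if len(b)>20: print(nm,len(b),b.mean(0).round(4),cv2.minAreaRect(b[:,:2].astype('f4')))
    for lo,hi in((-.13,-.05),(-.05,.02),(.08,.14)):
        b=P[m&(X>.4)&(X<.72)&(Y>lo)&(Y<hi)&(Z>.008)&(Z<.026)]
        if len(b)>20: print('tray x ext',lo,np.percentile(b[:,0],[.5,99.5]).round(4))
E
```

```text
w1 tube (0.5530392527580261, 0.0479307547211647) (0.03851898014545441, 0.15029066801071167) 88.34575653076172 top z 0.0611
cyl [ 0.0477 -0.0317  0.0363] x ext [0.4788 0.6272]
pad 1768 [0.5544 0.1642 0.0509] ((0.5550996661186218, 0.17148521542549133), (0.11937573552131653, 0.02716912142932415), 1.5446759462356567)
tray x ext -0.13 [0.4641 0.6614]
tray x ext -0.05 [0.4619 0.6591]
tray x ext 0.08 [0.4583 0.6554]
scene0 tube (0.5533524751663208, 0.04984119534492493) (0.0391775444149971, 0.15222866833209991) 88.89701080322266 top z 0.0625
cyl [ 0.0488 -0.028   0.0359] x ext [0.4787 0.6295]
pad 148 [0.5605 0.1691 0.0482] ((0.5559890270233154, 0.17177748680114746), (0.12204498797655106, 0.024658693000674248), 1.602380633354187)
block 340 [0.5577 0.2238 0.0618] ((0.554170548915863, 0.22374464571475983), (0.13141518831253052, 0.031246155500411987), 1.4724332094192505)
tray x ext -0.13 [0.4655 0.6647]
tray x ext -0.05 [0.4622 0.6619]
tray x ext 0.08 [0.4589 0.6587]
side0 tube (0.5486329793930054, 0.044842205941677094) (0.03930964693427086, 0.14907298982143402) 88.50836181640625 top z 0.0617
cyl [ 0.0482 -0.025   0.0343] x ext [0.4731 0.6253]
pad 129 [0.5485 0.1609 0.0476] ((0.5513375401496887, 0.16781045496463776), (0.03388217091560364, 0.12030547112226486), 87.54019927978516)
block 124 [0.547  0.2203 0.0604] ((0.5483824610710144, 0.2199343740940094), (0.12863439321517944, 0.036463603377342224), 4.048048973083496)
tray x ext -0.13 [0.4585 0.6598]
tray x ext -0.05 [0.4561 0.6552]
tray x ext 0.08 [0.4516 0.6512]
```

```bash
python3 - <<'E'
from h import *
rel(0.560,-0.080,0.13,1.6)
E
```

```text
t [ 204.2 -231.    17.5] w [-3.000e-04  1.000e-04  3.043e-01]
```

```bash
python3 -m handwheel '[{"tx":26,"ty":-29,"tz":0,"wx":0,"wy":0,"wz":0.04,"grip":1},{"tx":52,"ty":-58,"tz":0,"wx":0,"wy":0,"wz":0.08,"grip":1},{"tx":78,"ty":-87,"tz":0,"wx":0,"wy":0,"wz":0.12,"grip":1},{"tx":104,"ty":-116,"tz":0,"wx":0,"wy":0,"wz":0.16,"grip":1},{"tx":130,"ty":-145,"tz":5,"wx":0,"wy":0,"wz":0.20,"grip":1},{"tx":156,"ty":-174,"tz":10,"wx":0,"wy":0,"wz":0.24,"grip":1},{"tx":182,"ty":-203,"tz":15,"wx":0,"wy":0,"wz":0.28,"grip":1},{"tx":195,"ty":-221,"tz":17,"wx":0,"wy":0,"wz":0.3,"grip":1},{"tx":204,"ty":-231,"tz":17,"wx":0,"wy":0,"wz":0.304,"grip":1},{"tx":204,"ty":-231,"tz":17,"wx":0,"wy":0,"wz":0.304,"grip":1},{"tx":204,"ty":-231,"tz":17,"wx":0,"wy":0,"wz":0.304,"grip":1}]'
python3 - <<'E'
from h import *
c=cap('wrist','w5');d=cap('scene','s5');rel(.560,-.080,.060,1.6)
print(arm.get_obs()['joint_pos'].round(2))
E
```

```text
t: 6.1
tool_pos: [0.5593, -0.0812, 0.1301]
tool_rot: [1.0, 0.014, -0.0, 0.0]
ft_force: [-0.6, -0.6, -5.0]
gripper_width: 0.369
t [ 0.7 -1.6 70.5] w [ 0.0002  0.0005 -0.0013]
[-0.24  0.64  0.4   1.88 -0.36  0.7   0.4 ]
```

View pics/w5.png

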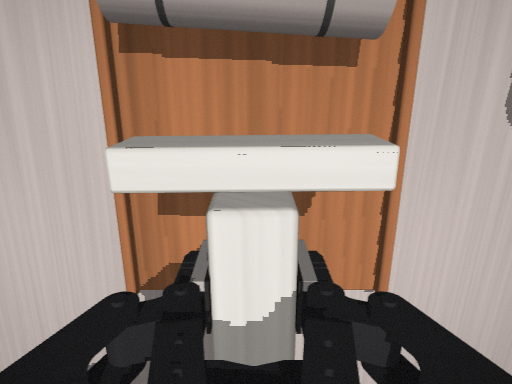

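```bash
python3 - <<'E'
from h import *
W=np.load('pics/w5.npz');o=arm.get_obs();p=o['tool_pos']
for q in((120,150),(160,150),(250,150),(340,149),(388,149),(120,188),(385,187),(160,139),(250,138),(340,138),(215,220),(290,220),(128,138),(375,137)):
    print(q,((world(W,*q)-p)*1000).round(1))
S=np.load('pics/s5.npz')
E
```

```text
(120, 150) [-49.7  52.3  -7.4]
(160, 150) [-35.1  52.7  -7.7]
(250, 150) [-1.9 53.8 -6.4]
(340, 149) [31.1 55.  -7.2]
(388, 149) [48.4 55.6 -6.5]
(120, 188) [-50.7  37.9  -6.7]
(385, 187) [49.8 40.8 -7.6]
(160, 139) [-39.9  53.7 -26.6]
(250, 138) [ -2.1  55.1 -26.7]
(340, 138) [ 35.1  56.5 -24.4]
(215, 220) [-12.9  33.3  11.3]
(290, 220) [12.  34.2 11.8]
(128, 138) [ -86.5   38.9 -118.6]
(375, 137) [ 50.   57.1 -25.9]
```

```bash
python3 -c "
import cv2
a=cv2.imread('pics/s5.png');cv2.imwrite('pics/s5c.png',cv2.resize(a[90:270,150:340],None,fx=4,fy=3.3,interpolation=2))"
```

```text
(no output)
```

View pics/s5c.png

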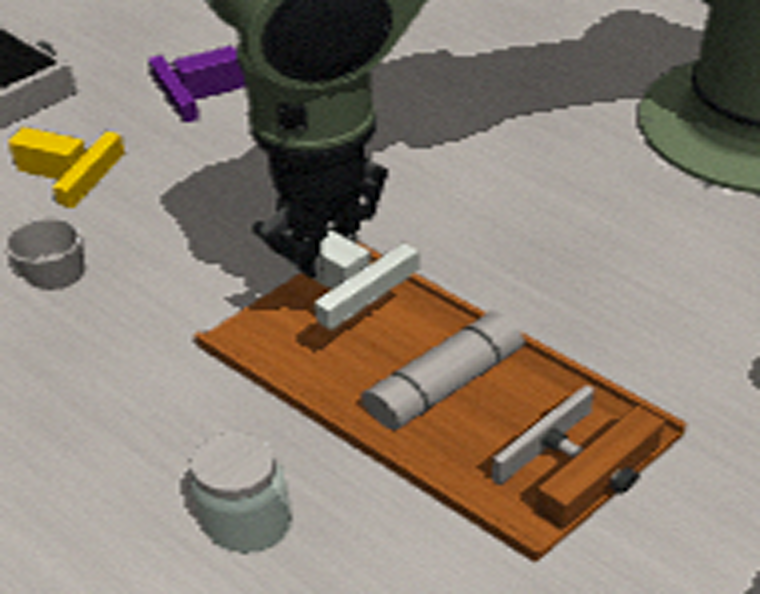

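The chock hangs level and square over the tray, between the rims, with 39 mm from TCP to underside. Now lowering it behind the tube.

```bash
python3 -m handwheel '[{"tx":1,"ty":0,"tz":30,"wx":0,"wy":0,"wz":0,"grip":1},{"tx":1,"ty":0,"tz":55,"wx":0,"wy":0,"wz":0,"grip":1},{"tx":1,"ty":0,"tz":68,"wx":0,"wy":0,"wz":0,"grip":1},{"tx":1,"ty":0,"tz":74,"wx":0,"wy":0,"wz":0,"grip":1},{"tx":1,"ty":0,"tz":76,"wx":0,"wy":0,"wz":0,"grip":1},{"tx":1,"ty":0,"tz":76,"wx":0,"wy":0,"wz":0,"grip":1},{"tx":1,"ty":0,"tz":76,"wx":0,"wy":0,"wz":0,"grip":1}]'
python3 -m handwheel '[{"tx":0,"ty":0,"tz":1,"wx":0,"wy":0,"wz":0,"grip":1},{"tx":0,"ty":0,"tz":1.5,"wx":0,"wy":0,"wz":0,"grip":1},{"tx":0,"ty":0,"tz":1.5,"wx":0,"wy":0,"wz":0,"grip":1}]'
```

```text
t: 6.9
tool_pos: [0.5608, -0.0817, 0.0553]
tool_rot: [1.0, 0.013, 0.0, 0.0]
ft_force: [-0.1, 0.9, -4.7]
gripper_width: 0.366
t: 7.2
tool_pos: [0.5608, -0.0817, 0.054]
tool_rot: [1.0, 0.013, 0.0, 0.0]
ft_force: [0.3, -0.1, -4.7]
gripper_width: 0.371
```

```bash
python3 -m handwheel '[{"tx":0,"ty":0,"tz":1.5,"wx":0,"wy":0,"wz":0,"grip":1},{"tx":0,"ty":0,"tz":1.5,"wx":0,"wy":0,"wz":0,"grip":1}]'
python3 -m handwheel '[{"tx":0,"ty":0,"tz":1,"wx":0,"wy":0,"wz":0,"grip":1},{"tx":0,"ty":0,"tz":1,"wx":0,"wy":0,"wz":0,"grip":1}]'
```

```text
t: 7.4
tool_pos: [0.5608, -0.0816, 0.0523]
tool_rot: [1.0, 0.013, 0.0, 0.0]
ft_force: [0.5, 0.1, -4.5]
gripper_width: 0.367
t: 7.6
tool_pos: [0.5607, -0.0816, 0.0512]
tool_rot: [1.0, 0.013, 0.0, 0.0]
ft_force: [-0.4, 0.5, -4.8]
gripper_width: 0.365
```

```bash
python3 -m handwheel '[{"tx":0,"ty":0,"tz":0.5,"wx":0,"wy":0,"wz":0,"grip":1},{"tx":0,"ty":0,"tz":0.5,"wx":0,"wy":0,"wz":0,"grip":1}]'
python3 -m handwheel '[{"tx":0,"ty":0,"tz":0.5,"wx":0,"wy":0,"wz":0,"grip":1},{"tx":0,"ty":0,"tz":0.5,"wx":0,"wy":0,"wz":0,"grip":1}]'
```

```text
t: 7.8
tool_pos: [0.5607, -0.0816, 0.0509]
tool_rot: [1.0, 0.013, 0.0, 0.0]
ft_force: [-1.1, 1.5, 1.3]
gripper_width: 0.366
t: 8.0
tool_pos: [0.5608, -0.0816, 0.0509]
tool_rot: [1.0, 0.013, 0.0, -0.0]
ft_force: [-4.3, 1.2, 9.5]
gripper_width: 0.369
```

```bash
python3 -m handwheel '[{"tx":0,"ty":0,"tz":0,"wx":0,"wy":0,"wz":0,"grip":1},{"tx":0,"ty":0,"tz":0,"wx":0,"wy":0,"wz":0,"grip":1},{"tx":0,"ty":0,"tz":0,"wx":0,"wy":0,"wz":0,"grip":1}]'
python3 -m handwheel '[{"tx":0,"ty":-3,"tz":0,"wx":0,"wy":0,"wz":0,"grip":1},{"tx":0,"ty":-6,"tz":0,"wx":0,"wy":0,"wz":0,"grip":1},{"tx":0,"ty":-9,"tz":0,"wx":0,"wy":0,"wz":0,"grip":1},{"tx":0,"ty":-12,"tz":0,"wx":0,"wy":0,"wz":0,"grip":1},{"tx":0,"ty":-15,"tz":0,"wx":0,"wy":0,"wz":0,"grip":1},{"tx":0,"ty":-18,"tz":0,"wx":0,"wy":0,"wz":0,"grip":1}]'
```

```text
t: 8.3
tool_pos: [0.5608, -0.0816, 0.0509]
tool_rot: [1.0, 0.013, 0.001, -0.0]
ft_force: [-0.3, 0.1, 0.0]
gripper_width: 0.372
t: 8.9
tool_pos: [0.5604, -0.0633, 0.0509]
tool_rot: [1.0, 0.013, 0.001, -0.0]
ft_force: [0.6, -1.7, -1.2]
gripper_width: 0.368
```

```bash
python3 -m handwheel '[{"tx":0,"ty":-3,"tz":0,"wx":0,"wy":0,"wz":0,"grip":1},{"tx":0,"ty":-6,"tz":0,"wx":0,"wy":0,"wz":0,"grip":1},{"tx":0,"ty":-9,"tz":0,"wx":0,"wy":0,"wz":0,"grip":1},{"tx":0,"ty":-12,"tz":0,"wx":0,"wy":0,"wz":0,"grip":1},{"tx":0,"ty":-15,"tz":0,"wx":0,"wy":0,"wz":0,"grip":1},{"tx":0,"ty":-18,"tz":0,"wx":0,"wy":0,"wz":0,"grip":1},{"tx":0,"ty":-21,"tz":0,"wx":0,"wy":0,"wz":0,"grip":1},{"tx":0,"ty":-23,"tz":0,"wx":0,"wy":0,"wz":0,"grip":1},{"tx":0,"ty":-24,"tz":0,"wx":0,"wy":0,"wz":0,"grip":1},{"tx":0,"ty":-25,"tz":0,"wx":0,"wy":0,"wz":0,"grip":1}]'
python3 -m handwheel '[{"tx":0,"ty":-1,"tz":0,"wx":0,"wy":0,"wz":0,"grip":1},{"tx":0,"ty":-2,"tz":0,"wx":0,"wy":0,"wz":0,"grip":1},{"tx":0,"ty":-3,"tz":0,"wx":0,"wy":0,"wz":0,"grip":1},{"tx":0,"ty":-4,"tz":0,"wx":0,"wy":0,"wz":0,"grip":1},{"tx":0,"ty":-5,"tz":0,"wx":0,"wy":0,"wz":0,"grip":1},{"tx":0,"ty":-6,"tz":0,"wx":0,"wy":0,"wz":0,"grip":1},{"tx":0,"ty":-7,"tz":0,"wx":0,"wy":0,"wz":0,"grip":1},{"tx":0,"ty":-8,"tz":0,"wx":0,"wy":0,"wz":0,"grip":1},{"tx":0,"ty":-9,"tz":0,"wx":0,"wy":0,"wz":0,"grip":1},{"tx":0,"ty":-10,"tz":0,"wx":0,"wy":0,"wz":0,"grip":1},{"tx":0,"ty":-11,"tz":0,"wx":0,"wy":0,"wz":0,"grip":1},{"tx":0,"ty":-12,"tz":0,"wx":0,"wy":0,"wz":0,"grip":1}]'
python3 - <<'E'
from h import *
cap('wrist','w6');cap('scene','s6');cap('side','d6')
import cv2
a=cv2.imread('pics/s6.png');cv2.imwrite('pics/s6c.png',cv2.resize(a[130:270,180:340],None,fx=4.5,fy=4.2,interpolation=2))
E
```

```text
t: 9.9
tool_pos: [0.5597, -0.0383, 0.0509]
tool_rot: [1.0, 0.013, 0.001, -0.0]
ft_force: [0.6, -2.1, -1.3]
gripper_width: 0.367
t: 11.1
tool_pos: [0.5594, -0.0262, 0.0509]
tool_rot: [1.0, 0.013, 0.001, -0.0]
ft_force: [0.0, -2.8, -1.9]
gripper_width: 0.364
```

View pics/w6.png

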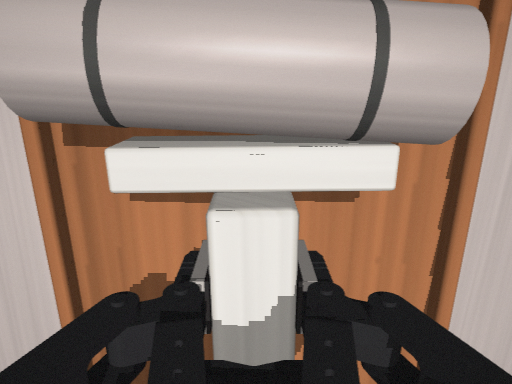

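View pics/s6c.png

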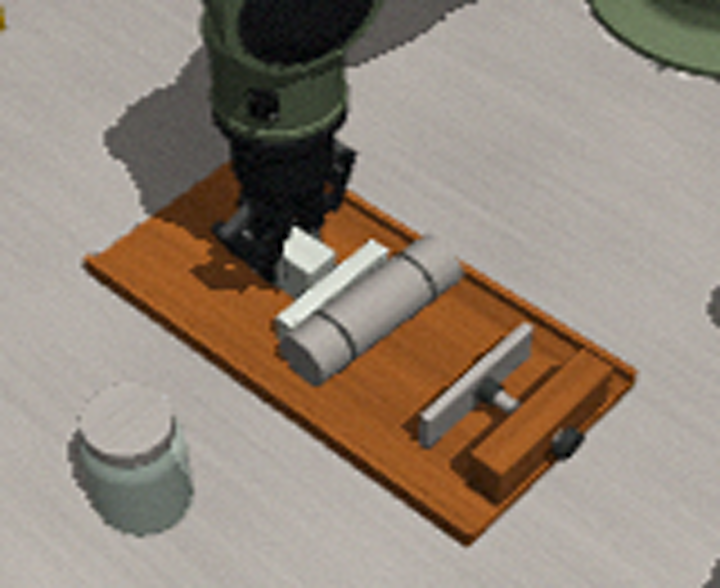

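```bash
python3 -m handwheel '[{"tx":0,"ty":-1,"tz":0.1,"wx":0,"wy":0,"wz":0,"grip":1},{"tx":0,"ty":-2,"tz":0.1,"wx":0,"wy":0,"wz":0,"grip":1},{"tx":0,"ty":-3,"tz":0.1,"wx":0,"wy":0,"wz":0,"grip":1},{"tx":0,"ty":-4,"tz":0.1,"wx":0,"wy":0,"wz":0,"grip":1},{"tx":0,"ty":-5,"tz":0.1,"wx":0,"wy":0,"wz":0,"grip":1},{"tx":0,"ty":-6,"tz":0.1,"wx":0,"wy":0,"wz":0,"grip":1},{"tx":0,"ty":-7.5,"tz":0.1,"wx":0,"wy":0,"wz":0,"grip":1},{"tx":0,"ty":-9,"tz":0.1,"wx":0,"wy":0,"wz":0,"grip":1},{"tx":0,"ty":-10.5,"tz":0.1,"wx":0,"wy":0,"wz":0,"grip":1},{"tx":0,"ty":-12,"tz":0.1,"wx":0,"wy":0,"wz":0,"grip":1},{"tx":0,"ty":-13.5,"tz":0.1,"wx":0,"wy":0,"wz":0,"grip":1},{"tx":0,"ty":-15,"tz":0.1,"wx":0,"wy":0,"wz":0,"grip":1},{"tx":0,"ty":-16.5,"tz":0.1,"wx":0,"wy":0,"wz":0,"grip":1},{"tx":0,"ty":-18,"tz":0.1,"wx":0,"wy":0,"wz":0,"grip":1},{"tx":0,"ty":-19.5,"tz":0.1,"wx":0,"wy":0,"wz":0,"grip":1},{"tx":0,"ty":-21,"tz":0.1,"wx":0,"wy":0,"wz":0,"grip":1},{"tx":0,"ty":-22.5,"tz":0.1,"wx":0,"wy":0,"wz":0,"grip":1},{"tx":0,"ty":-24,"tz":0.1,"wx":0,"wy":0,"wz":0,"grip":1},{"tx":0,"ty":-25.5,"tz":0.1,"wx":0,"wy":0,"wz":0,"grip":1},{"tx":0,"ty":-27,"tz":0.1,"wx":0,"wy":0,"wz":0,"grip":1}]'
python3 - <<'E'
from h import *
cap('wrist','w7')
E
```

```text
t: 13.25
tool_pos: [0.5586, 0.0009, 0.0509]
tool_rot: [1.0, 0.013, 0.001, -0.0]
ft_force: [0.2, -5.2, 4.3]
gripper_width: 0.369
```

View pics/w7.png

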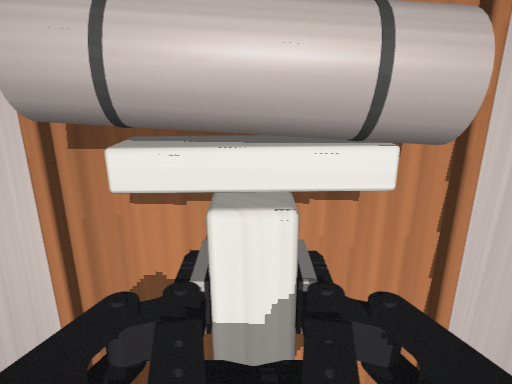

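```bash
python3 -m handwheel '[{"tx":0,"ty":-1.5,"tz":0,"wx":0,"wy":0,"wz":0,"grip":1},{"tx":0,"ty":-3,"tz":0,"wx":0,"wy":0,"wz":0,"grip":1},{"tx":0,"ty":-4.5,"tz":0,"wx":0,"wy":0,"wz":0,"grip":1},{"tx":0,"ty":-6,"tz":0,"wx":0,"wy":0,"wz":0,"grip":1},{"tx":0,"ty":-7.5,"tz":0,"wx":0,"wy":0,"wz":0,"grip":1},{"tx":0,"ty":-9,"tz":0,"wx":0,"wy":0,"wz":0,"grip":1},{"tx":0,"ty":-10.5,"tz":0,"wx":0,"wy":0,"wz":0,"grip":1},{"tx":0,"ty":-12,"tz":0,"wx":0,"wy":0,"wz":0,"grip":1},{"tx":0,"ty":-13.5,"tz":0,"wx":0,"wy":0,"wz":0,"grip":1},{"tx":0,"ty":-15,"tz":0,"wx":0,"wy":0,"wz":0,"grip":1},{"tx":0,"ty":-16.5,"tz":0,"wx":0,"wy":0,"wz":0,"grip":1},{"tx":0,"ty":-18,"tz":0,"wx":0,"wy":0,"wz":0,"grip":1},{"tx":0,"ty":-19.5,"tz":0,"wx":0,"wy":0,"wz":0,"grip":1},{"tx":0,"ty":-21,"tz":0,"wx":0,"wy":0,"wz":0,"grip":1},{"tx":0,"ty":-22.5,"tz":0,"wx":0,"wy":0,"wz":0,"grip":1},{"tx":0,"ty":-24,"tz":0,"wx":0,"wy":0,"wz":0,"grip":1},{"tx":0,"ty":-25.5,"tz":0,"wx":0,"wy":0,"wz":0,"grip":1},{"tx":0,"ty":-27,"tz":0,"wx":0,"wy":0,"wz":0,"grip":1},{"tx":0,"ty":-28.5,"tz":0,"wx":0,"wy":0,"wz":0,"grip":1},{"tx":0,"ty":-30,"tz":0,"wx":0,"wy":0,"wz":0,"grip":1}]'
python3 -m handwheel '[{"tx":0,"ty":-1,"tz":0,"wx":0,"wy":0,"wz":0,"grip":1},{"tx":0,"ty":-2,"tz":0,"wx":0,"wy":0,"wz":0,"grip":1},{"tx":0,"ty":-3,"tz":0,"wx":0,"wy":0,"wz":0,"grip":1},{"tx":0,"ty":-4,"tz":0,"wx":0,"wy":0,"wz":0,"grip":1},{"tx":0,"ty":-5,"tz":0,"wx":0,"wy":0,"wz":0,"grip":1},{"tx":0,"ty":-6,"tz":0,"wx":0,"wy":0,"wz":0,"grip":1}]'
python3 - <<'E'
from h import *
cap('wrist','w8');c=cap('scene','s8')
a=c['frame'];cv2.imwrite('pics/s8c.png',cv2.resize(a[130:270,180:340],None,fx=4.5,fy=4.2,interpolation=2))
E
```

```text
t: 15.3
tool_pos: [0.5578, 0.0314, 0.0509]
tool_rot: [1.0, 0.014, 0.001, -0.0]
ft_force: [0.4, -3.6, 3.0]
gripper_width: 0.367
t: 15.9
tool_pos: [0.5577, 0.0374, 0.0509]
tool_rot: [1.0, 0.014, 0.001, -0.0]
ft_force: [0.1, -5.5, 3.8]
gripper_width: 0.369
```

View pics/w8.png

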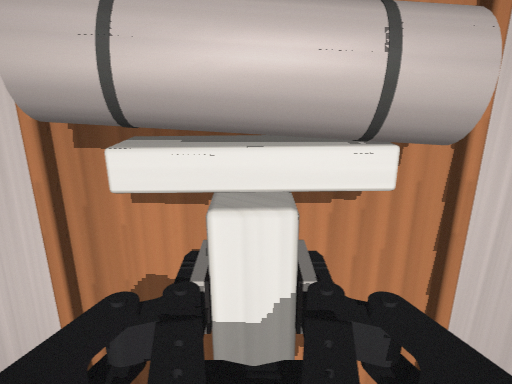

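View pics/s8c.png

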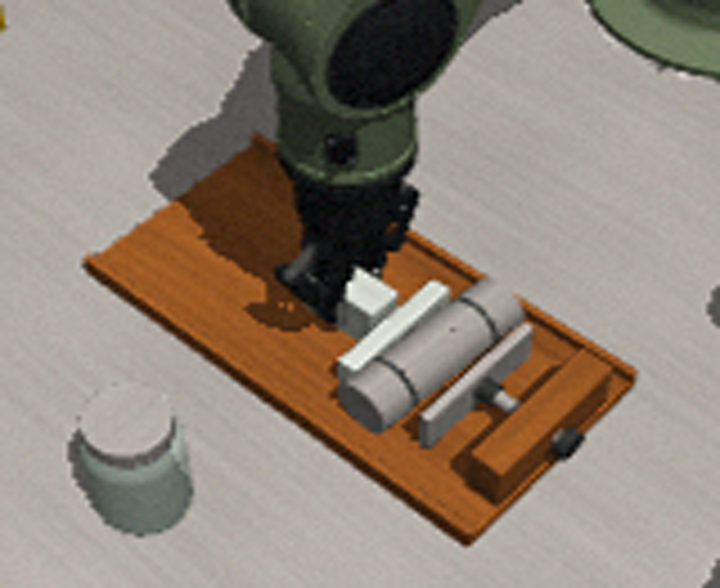

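```bash
python3 -m handwheel '[{"tx":0,"ty":-1,"tz":-0.15,"wx":0,"wy":0,"wz":0,"grip":1},{"tx":0,"ty":-2,"tz":-0.15,"wx":0,"wy":0,"wz":0,"grip":1},{"tx":0,"ty":-3,"tz":-0.15,"wx":0,"wy":0,"wz":0,"grip":1},{"tx":0,"ty":-4,"tz":-0.15,"wx":0,"wy":0,"wz":0,"grip":1},{"tx":0,"ty":-5,"tz":-0.15,"wx":0,"wy":0,"wz":0,"grip":1},{"tx":0,"ty":-6,"tz":-0.15,"wx":0,"wy":0,"wz":0,"grip":1},{"tx":0,"ty":-7,"tz":-0.15,"wx":0,"wy":0,"wz":0,"grip":1},{"tx":0,"ty":-8,"tz":-0.15,"wx":0,"wy":0,"wz":0,"grip":1}]'
python3 -m handwheel '[{"tx":0,"ty":-0.7,"tz":-0.05,"wx":0,"wy":0,"wz":0,"grip":1},{"tx":0,"ty":-1.4,"tz":-0.05,"wx":0,"wy":0,"wz":0,"grip":1},{"tx":0,"ty":-2,"tz":-0.05,"wx":0,"wy":0,"wz":0,"grip":1}]'
```

```text
t: 16.8
tool_pos: [0.5573, 0.0458, 0.0509]
tool_rot: [1.0, 0.014, 0.0, -0.0]
ft_force: [0.2, -0.8, -5.3]
gripper_width: 0.367
t: 17.1
tool_pos: [0.5572, 0.048, 0.0509]
tool_rot: [1.0, 0.014, 0.0, -0.0]
ft_force: [0.3, 0.2, -4.6]
gripper_width: 0.363
```

```bash
python3 -m handwheel '[{"tx":0,"ty":-0.7,"tz":0,"wx":0,"wy":0,"wz":0,"grip":1},{"tx":0,"ty":-1.4,"tz":0,"wx":0,"wy":0,"wz":0,"grip":1},{"tx":0,"ty":-2,"tz":0,"wx":0,"wy":0,"wz":0,"grip":1}]'
python3 -m handwheel '[{"tx":0,"ty":-0.5,"tz":0,"wx":0,"wy":0,"wz":0,"grip":1},{"tx":0,"ty":-1,"tz":0,"wx":0,"wy":0,"wz":0,"grip":1},{"tx":0,"ty":-1.5,"tz":0,"wx":0,"wy":0,"wz":0,"grip":1}]'
```

```text
t: 17.4
tool_pos: [0.5572, 0.05, 0.051]
tool_rot: [1.0, 0.014, 0.0, -0.0]
ft_force: [0.4, -1.7, -5.0]
gripper_width: 0.366
t: 17.7
tool_pos: [0.5572, 0.0515, 0.051]
tool_rot: [1.0, 0.014, 0.0, -0.0]
ft_force: [0.1, -1.0, -4.6]
gripper_width: 0.367
```

```bash
python3 -m handwheel '[{"tx":0,"ty":-0.5,"tz":0,"wx":0,"wy":0,"wz":0,"grip":1},{"tx":0,"ty":-1,"tz":0,"wx":0,"wy":0,"wz":0,"grip":1},{"tx":0,"ty":-1,"tz":0,"wx":0,"wy":0,"wz":0,"grip":1}]'
python3 - <<'E'
from h import *
cap('wrist','w9');c=cap('scene','s9');d=cap('side','d9')
a=np.hstack([cv2.resize(c['frame'][170:250,240:330],(400,356),interpolation=2),cv2.resize(d['frame'][150:220,205:285],(400,356),interpolation=2)]);cv2.imwrite('pics/s9c.png',a)
E
```

```text
t: 18.0
tool_pos: [0.5572, 0.0526, 0.051]
tool_rot: [1.0, 0.014, 0.0, -0.0]
ft_force: [0.5, 0.2, -4.4]
gripper_width: 0.367
```

View pics/s9c.png

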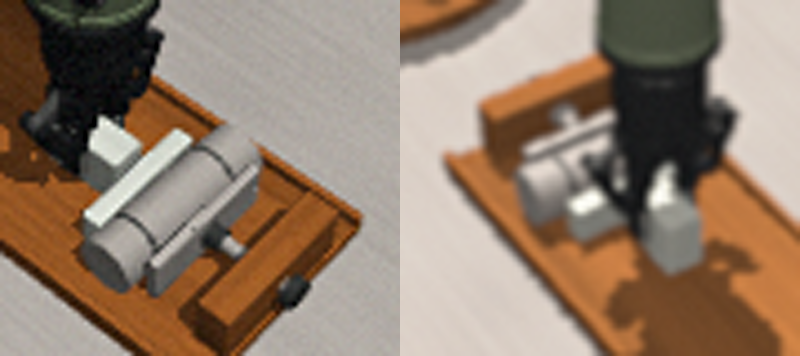

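View pics/w9.png

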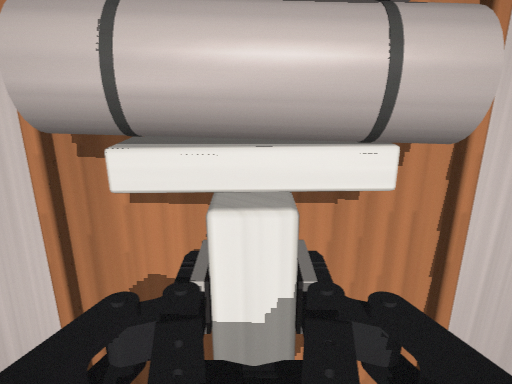

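The tube has squared up with the chock and pad and is about to bed. I'll creep from here, watching the force.

```bash
python3 -m handwheel '[{"tx":0,"ty":-0.5,"tz":0,"wx":0,"wy":0,"wz":0,"grip":1},{"tx":0,"ty":-1,"tz":0,"wx":0,"wy":0,"wz":0,"grip":1},{"tx":0,"ty":-1,"tz":0,"wx":0,"wy":0,"wz":0,"grip":1}]'
python3 -m handwheel '[{"tx":0,"ty":-0.5,"tz":0,"wx":0,"wy":0,"wz":0,"grip":1},{"tx":0,"ty":-1,"tz":0,"wx":0,"wy":0,"wz":0,"grip":1},{"tx":0,"ty":-1,"tz":0,"wx":0,"wy":0,"wz":0,"grip":1}]'
```

```text
t: 18.45
tool_pos: [0.5571, 0.0536, 0.051]
tool_rot: [1.0, 0.014, 0.0, -0.0]
ft_force: [0.0, 0.5, -4.3]
gripper_width: 0.365
t: 18.75
tool_pos: [0.5571, 0.0547, 0.0509]
tool_rot: [1.0, 0.014, 0.0, -0.0]
ft_force: [-0.2, -0.4, -5.4]
gripper_width: 0.367
```

```bash
python3 -m handwheel '[{"tx":0,"ty":-0.5,"tz":0,"wx":0,"wy":0,"wz":0,"grip":1},{"tx":0,"ty":-1,"tz":0,"wx":0,"wy":0,"wz":0,"grip":1},{"tx":0,"ty":-1,"tz":0,"wx":0,"wy":0,"wz":0,"grip":1}]'
python3 -m handwheel '[{"tx":0,"ty":-0.5,"tz":0,"wx":0,"wy":0,"wz":0,"grip":1},{"tx":0,"ty":-1,"tz":0,"wx":0,"wy":0,"wz":0,"grip":1},{"tx":0,"ty":-1,"tz":0,"wx":0,"wy":0,"wz":0,"grip":1}]'
```

```text
t: 19.05
tool_pos: [0.5571, 0.0558, 0.0509]
tool_rot: [1.0, 0.014, 0.0, -0.0]
ft_force: [0.0, -0.4, -3.6]
gripper_width: 0.368
t: 19.35
tool_pos: [0.5571, 0.0566, 0.051]
tool_rot: [1.0, 0.014, 0.0, -0.0]
ft_force: [0.5, -3.7, -3.3]
gripper_width: 0.37
```

```bash
python3 -m handwheel '[{"tx":0,"ty":-0.5,"tz":0,"wx":0,"wy":0,"wz":0,"grip":1},{"tx":0,"ty":-0.5,"tz":0,"wx":0,"wy":0,"wz":0,"grip":1}]'
python3 -m handwheel '[{"tx":0,"ty":-0.5,"tz":0,"wx":0,"wy":0,"wz":0,"grip":1},{"tx":0,"ty":-0.5,"tz":0,"wx":0,"wy":0,"wz":0,"grip":1}]'
```

```text
t: 19.55
tool_pos: [0.5571, 0.0569, 0.051]
tool_rot: [1.0, 0.014, 0.001, -0.0]
ft_force: [0.3, -3.8, -2.7]
gripper_width: 0.368
t: 19.75
tool_pos: [0.5572, 0.0573, 0.0511]
tool_rot: [1.0, 0.014, 0.001, -0.0]
ft_force: [1.5, -4.2, -2.8]
gripper_width: 0.367
```

```bash
python3 -m handwheel '[{"tx":0,"ty":-0.6,"tz":0,"wx":0,"wy":0,"wz":0,"grip":1},{"tx":0,"ty":-0.6,"tz":0,"wx":0,"wy":0,"wz":0,"grip":1}]'
python3 -m handwheel '[{"tx":0,"ty":-0.6,"tz":0,"wx":0,"wy":0,"wz":0,"grip":1},{"tx":0,"ty":-0.6,"tz":0,"wx":0,"wy":0,"wz":0,"grip":1}]'
python3 - <<'E'
from h import *
c=cap('scene','s10');cap('wrist','w10')
f=[]
a=np.hstack([cv2.resize(c['frame'][170:250,240:330],(400,356),interpolation=2),cv2.resize(cv2.imread('pics/s8.png')[170:250,240:330],(400,356),interpolation=2)]);cv2.imwrite('pics/s10c.png',a)
print(arm.get_obs()['ft_force'])
def padtop(n):
    c=np.load(f'pics/{n}.npz');K,R,t=c['K'],c['R'],c['t'];v,u=np.mgrid[:384,:512];z=c['z_map']
    P=(np.stack([(u-K[0,2])/K[0,0]*z,(v-K[1,2])/K[1,1]*z,z],-1)-t)@R
    m=(z>0)&(P[...,0]>.56)&(P[...,0]<.61)&(P[...,1]>.15)&(P[...,1]<.18)&(P[...,2]>.051)&(P[...,2]<.057)
    q=P[m];print(n,len(q),np.percentile(q[:,1],[2,50,98]).round(4))
for n in('scene0','s5','s6','s8','s9','s10'):padtop(n)
E
```

```text
t: 19.95
tool_pos: [0.5571, 0.0578, 0.051]
tool_rot: [1.0, 0.013, 0.001, 0.0]
ft_force: [0.2, -5.3, -3.1]
gripper_width: 0.365
t: 20.15
tool_pos: [0.5571, 0.0581, 0.0511]
tool_rot: [1.0, 0.013, 0.001, 0.0]
ft_force: [0.6, -6.0, -3.5]
gripper_width: 0.367
[-0.1076627  -5.21285094 -3.13108785]
scene0 20 [0.1611 0.1686 0.1715]
s5 25 [0.1615 0.167  0.1704]
s6 31 [0.1615 0.1673 0.1711]
s8 29 [0.1615 0.166  0.1705]
s9 38 [0.1508 0.165  0.1708]
s10 52 [0.1507 0.158  0.1731]
```

View pics/s10c.png

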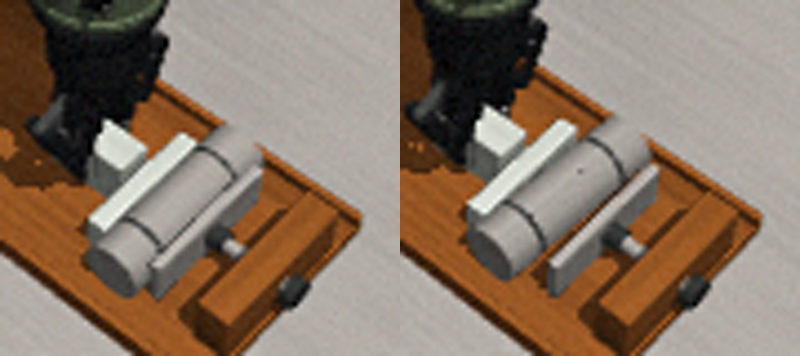

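```bash
python3 -m handwheel '[{"tx":0,"ty":-0.7,"tz":0.05,"wx":0,"wy":0,"wz":0,"grip":1},{"tx":0,"ty":-0.7,"tz":0.05,"wx":0,"wy":0,"wz":0,"grip":1},{"tx":0,"ty":-0.7,"tz":0.05,"wx":0,"wy":0,"wz":0,"grip":1}]'
```

```text
t: 20.55
tool_pos: [0.557, 0.0584, 0.051]
tool_rot: [1.0, 0.013, 0.001, 0.0]
ft_force: [0.7, -6.3, -2.8]
gripper_width: 0.367
```

```bash
python3 -m handwheel '[{"tx":0,"ty":-0.7,"tz":0,"wx":0,"wy":0,"wz":0,"grip":1},{"tx":0,"ty":-0.7,"tz":0,"wx":0,"wy":0,"wz":0,"grip":1},{"tx":0,"ty":-0.7,"tz":0,"wx":0,"wy":0,"wz":0,"grip":1}]'
python3 -m handwheel '[{"tx":0,"ty":-0.3,"tz":0,"wx":0,"wy":0,"wz":0,"grip":1},{"tx":0,"ty":-0.3,"tz":0,"wx":0,"wy":0,"wz":0,"grip":1},{"tx":0,"ty":-0.3,"tz":0,"wx":0,"wy":0,"wz":0,"grip":1},{"tx":0,"ty":-0.3,"tz":0,"wx":0,"wy":0,"wz":0,"grip":1},{"tx":0,"ty":-0.3,"tz":0,"wx":0,"wy":0,"wz":0,"grip":1},{"tx":0,"ty":-0.3,"tz":0,"wx":0,"wy":0,"wz":0,"grip":1},{"tx":0,"ty":-0.3,"tz":0,"wx":0,"wy":0,"wz":0,"grip":1},{"tx":0,"ty":-0.3,"tz":0,"wx":0,"wy":0,"wz":0,"grip":1}]'
python3 - <<'E'
from h import *
for i in range(3): print(arm.get_obs()['ft_force'].round(1))
cap('wrist','w11');c=cap('scene','s11');print(arm.get_obs()['ft_force'].round(1))
E
```

```text
t: 20.85
tool_pos: [0.557, 0.0586, 0.0511]
tool_rot: [1.0, 0.013, 0.001, 0.001]
ft_force: [0.2, -7.3, -2.1]
gripper_width: 0.367
t: 21.65
tool_pos: [0.557, 0.0586, 0.0511]
tool_rot: [1.0, 0.013, 0.001, 0.001]
ft_force: [0.6, -6.1, -3.0]
gripper_width: 0.366
[ 0.6 -6.1 -3. ]
[ 0.6 -6.1 -3. ]
[ 0.6 -6.1 -3. ]
[ 0.3 -5.  -3.5]
```

```bash
python3 -m handwheel '[{"tx":0,"ty":-0.3,"tz":0,"wx":0,"wy":0,"wz":0,"grip":0.5},{"tx":0,"ty":-0.3,"tz":0,"wx":0,"wy":0,"wz":0,"grip":0.3},{"tx":0,"ty":-0.3,"tz":0,"wx":0,"wy":0,"wz":0,"grip":0.2},{"tx":0,"ty":-0.3,"tz":0,"wx":0,"wy":0,"wz":0,"grip":0.1},{"tx":0,"ty":-0.3,"tz":0,"wx":0,"wy":0,"wz":0,"grip":0},{"tx":0,"ty":-0.3,"tz":0,"wx":0,"wy":0,"wz":0,"grip":0},{"tx":0,"ty":-0.3,"tz":0,"wx":0,"wy":0,"wz":0,"grip":0}]'
python3 - <<'E'
from h import *
cap('wrist','w12');c=cap('scene','s12')
cv2.imwrite('pics/s12c.png',cv2.resize(c['frame'][150:260,210:330],None,fx=5.5,fy=5.2,interpolation=2))
E
```

```text
t: 22.45
tool_pos: [0.557, 0.0589, 0.0511]
tool_rot: [1.0, 0.013, 0.001, 0.001]
ft_force: [-0.0, -0.2, 0.1]
gripper_width: 1.0
```

View pics/w12.png

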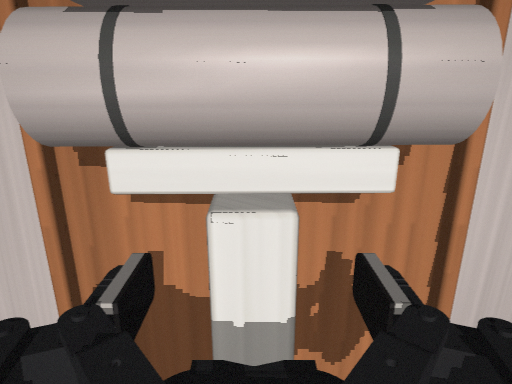

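View pics/s12c.png

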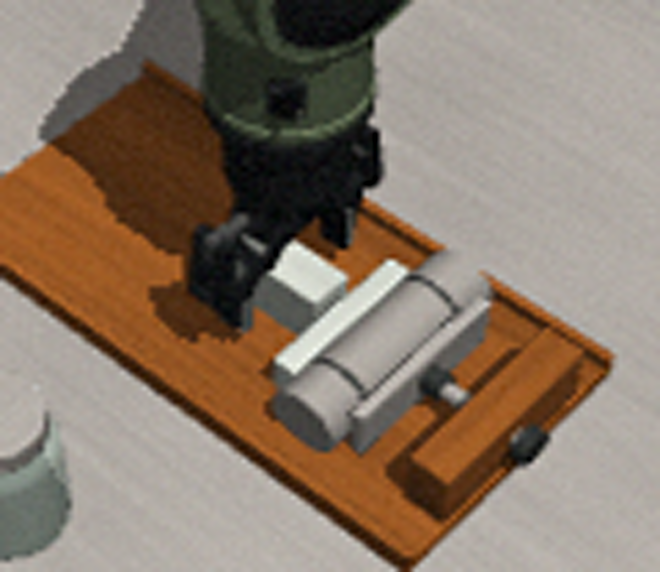

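Fingers are open (tips near columns 150 and 358) and clear of the stem, and the chock stands flat against the tube. Retreating straight up.

```bash
python3 -m handwheel '[{"tx":0,"ty":0,"tz":-5,"wx":0,"wy":0,"wz":0,"grip":0},{"tx":0,"ty":0,"tz":-15,"wx":0,"wy":0,"wz":0,"grip":0},{"tx":0,"ty":0,"tz":-30,"wx":0,"wy":0,"wz":0,"grip":0},{"tx":0,"ty":0,"tz":-60,"wx":0,"wy":0,"wz":0,"grip":0},{"tx":0,"ty":0,"tz":-100,"wx":0,"wy":0,"wz":0,"grip":0},{"tx":0,"ty":0,"tz":-140,"wx":0,"wy":0,"wz":0,"grip":0},{"tx":0,"ty":10,"tz":-180,"wx":0,"wy":0,"wz":0,"grip":0},{"tx":0,"ty":20,"tz":-190,"wx":0,"wy":0,"wz":0,"grip":0},{"tx":0,"ty":20,"tz":-190,"wx":0,"wy":0,"wz":0,"grip":0},{"tx":0,"ty":20,"tz":-190,"wx":0,"wy":0,"wz":0,"grip":0},{"tx":0,"ty":20,"tz":-190,"wx":0,"wy":0,"wz":0,"grip":0},{"tx":0,"ty":20,"tz":-190,"wx":0,"wy":0,"wz":0,"grip":0}]'
python3 - <<'E'
from h import *
c=cap('wrist','w13');s=cap('scene','s13')
K,R,t=c['K'],c['R'],c['t'];v,u=np.mgrid[:384,:512];z=c['z_map']
P=(np.stack([(u-K[0,2])/K[0,0]*z,(v-K[1,2])/K[1,1]*z,z],-1)-t)@R
m=z>0
q=P[m&(P[...,0]>.46)&(P[...,0]<.66)&(P[...,1]>.115)&(P[...,1]<.15)&(P[...,2]>.053)&(P[...,2]<.066)]
print('tube',cv2.minAreaRect(q[:,:2].astype('f4')))
b=P[m&(P[...,0]>.49)&(P[...,0]<.62)&(P[...,1]>.08)&(P[...,1]<.113)&(P[...,2]>.027)&(P[...,2]<.049)]
print('bar',cv2.minAreaRect(b[:,:2].astype('f4')),np.median(b[:,2]))
E
```

```text
t: 23.75
tool_pos: [0.5569, 0.0396, 0.24]
tool_rot: [1.0, 0.013, -0.0, 0.001]
ft_force: [0.4, -0.8, 0.1]
gripper_width: 1.004
tube ((0.5551090240478516, 0.13463139533996582), (0.15041527152061462, 0.03322494402527809), 1.003686547279358)
bar ((0.5508353114128113, 0.1032767966389656), (0.1213722974061966, 0.019461166113615036), 0.0474260076880455) 0.044162319200118864
```

View pics/w13.png

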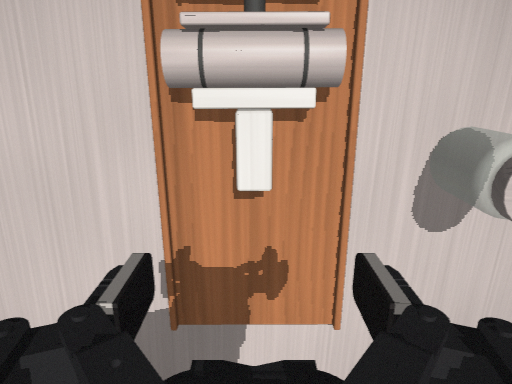

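View pics/s13.png

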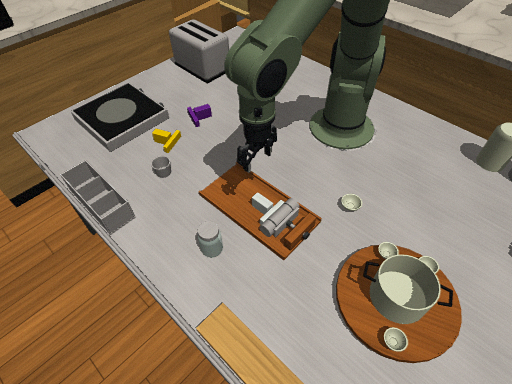

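```bash
python3 - <<'E'
from h import *
from scipy.optimize import least_squares
def cl(n):
    c=np.load(f'pics/{n}.npz');K,R,t=c['K'],c['R'],c['t'];v,u=np.mgrid[:384,:512];z=c['z_map']
    P=(np.stack([(u-K[0,2])/K[0,0]*z,(v-K[1,2])/K[1,1]*z,z],-1)-t)@R
    return c,P[z>0]
for n in('w11','w12','w13','s9','s10','s11','s12','s13'):
    c,P=cl(n)
    q=P[(P[:,0]>.485)&(P[:,0]<.625)&(P[:,1]>.118)&(P[:,1]<.152)&(P[:,2]>.05)&(P[:,2]<.066)]
    s=least_squares(lambda p:np.hypot((q[:,1]-p[0]-p[1]*(q[:,0]-.555)),q[:,2]-.036)-.024,[.135,0],loss='soft_l1',f_scale=.001)
    pad=P[(P[:,0]>.52)&(P[:,0]<.60)&(P[:,1]>.152)&(P[:,1]<.18)&(P[:,2]>.0515)&(P[:,2]<.0565)]
    b=P[(P[:,0]>.51)&(P[:,0]<.60)&(P[:,1]>.085)&(P[:,1]<.118)&(P[:,2]>.041)&(P[:,2]<.047)]
    print(n,'tube',s.x.round(4),'pad y',np.percentile(pad[:,1],[5,50,95]).round(4) if len(pad)>5 else None,'bar y',np.percentile(b[:,1],[2,98]).round(4) if len(b)>5 else None)
c,_=cl('w13')
print(world(c,254,88.5,.044),world(c,254,25,.054),world(c,254,12,.054))
a=cv2.imread('pics/s13.png');cv2.imwrite('pics/s13c.png',cv2.resize(a[180:255,240:330],None,fx=7,fy=7,interpolation=2))
w=cv2.imread('pics/w13.png');cv2.imwrite('pics/w13c.png',cv2.resize(w[0:120,150:360],None,fx=3.8,fy=3.8,interpolation=2))
E
```

```text
w11 tube [0.1372 0.0322] pad y [0.1522 0.1538 0.1562] bar y [0.0951 0.1154]
w12 tube [0.1368 0.0291] pad y [0.1522 0.1537 0.1558] bar y [0.0949 0.115 ]
w13 tube [0.1365 0.0291] pad y [0.1524 0.1609 0.1709] bar y [0.0947 0.1152]
s9 tube [0.1339 0.0057] pad y [0.1523 0.1653 0.1705] bar y [0.0889 0.1097]
s10 tube [0.1376 0.0426] pad y [0.1528 0.1581 0.1727] bar y [0.0924 0.1146]
s11 tube [0.1377 0.0325] pad y [0.1529 0.159  0.1734] bar y [0.0932 0.1154]
s12 tube [0.1375 0.0311] pad y [0.1527 0.1587 0.1728] bar y [0.0945 0.1148]
s13 tube [0.1376 0.0345] pad y [0.1529 0.1658 0.1728] bar y [0.0923 0.1153]
[0.55641487 0.11160669 0.044     ] [0.55510149 0.16070303 0.054     ] [0.55485357 0.17011746 0.054     ]
```

View pics/s13c.png

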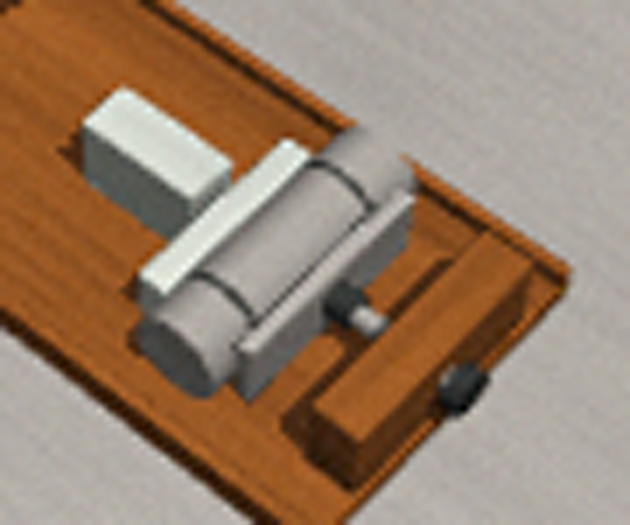

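View pics/w13c.png

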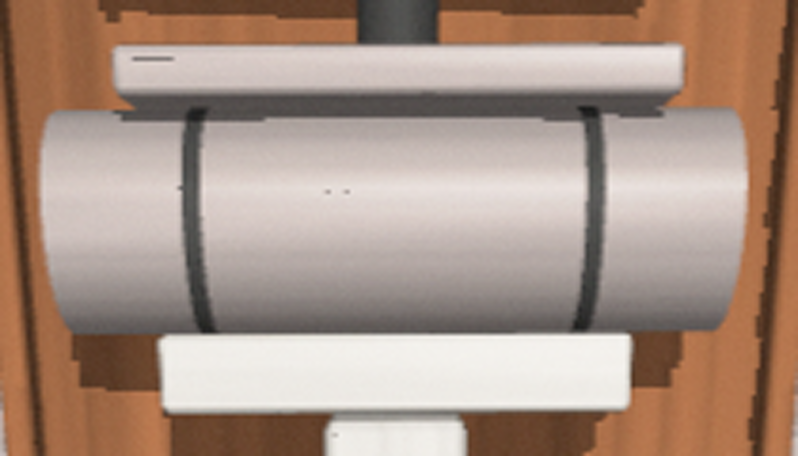

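```bash
python3 -c "
from workcell import arm
print(arm.get_obs()['t']);print(arm.close_job())"
```

```text
23.85
the job is handed in; nothing more can be done
None
```

The tube is bedded squarely between pad and chock, and I handed the job in at 23.85 s of the 69 s allowed. I gripped the bare aluminium T, set it on the tray floor behind the tube and rolled the tube slowly to the pad. I then held the push for about 0.9 s, let go and lifted straight up.

**Push force:** the wrist read 5 to 7.3 N as the push built up and during the hold. After subtracting about 1 N of estimated chock friction, that is roughly 5 N on the tube. The pad gave about 2 mm, judged from arm travel and the images, so its own force is an estimate of 3 to 4 N, not a measurement.

**Last checks:**
- **After release:** the tube moved back by no more than about 0.7 mm. Pictures show the chock upright against it and the pad still pressed in.
- **Squareness:** in the final wrist picture the tube looked square to the pad and chock. My two numeric angle checks disagreed by about 0.7° (1.0° and 1.7°, against a tray angle of about 1.5°), which I put down to measurement noise.
- **Rest of the scene:** in the final picture the turntable with its pot, the dish, cup and jar look unmoved. The gripper was clear of everything.

For much of the final approach the chock was only lightly loaded on the floor because the arm carried most of its weight. I saw no jolt when it was let go.

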